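# Stop the food slicer, open its clamp and take out the cheese

## Task

Make the food slicer safe: press its red stop key, then its blue lock key, one at a time and each fully down, leaving the green start key alone. Next lift the sprung clamp arm by its black grip past its hold-open point, let go so that it stands open by itself, and only then lift out the block of cheese and lay it flat, right way up, on the clear part of the wooden board, wholly on it and touching nothing else there. Leave the clamp open, never touch the blade, do not drop the cheese, and disturb nothing else.

Things in the scene. Friction and masses are not known exactly. Their poses are not given: they have to be found in the camera images.
- slicer: White and aluminium gravity-feed food slicer, fixed, 400 (x) x 340 (y) x 230 mm. Origin under the middle of its base, z up, front (operator side) faces its -x. Motor housing at x -35..165, y -168..-82 mm, up to z 127 mm. Key console at the front right (-x, -y), its face leaning 15 deg to the operator: normal slicer (-0.259, 0, 0.966).
- tray_foot (a point): Low end of the cheese lane on the slicer's steel tray, at slicer (-60,-30,60) mm, same axes. The tray, 150 mm wide (x) and 188 long, leans 30 deg: uphill is slicer (0,0.866,0.5), its normal (0,-0.5,0.866). Gauge plate 82 mm high along the normal closes the low end, 1 mm behind this point; back fence 30 mm high, 79 mm away to +x; front open.
- blade: Bare steel disc 200 mm across, 4 mm thick, standing square to the tray in the gauge plate's plane, beyond the plate towards slicer +x. Origin at its centre, its y axis is the disc's axis (tray's uphill direction). Nothing may touch it.
- clamp_grip (a point): Middle of the clamp arm's black grip: a roller 36 mm long along slicer x and 24 mm across, at the arm's free end. It can be pinched by its two flat ends from off the tray (tool leaning 30 deg with the tray normal), 90 mm off the tray when shut, 20 mm above the arm's line. Arm bar 22 mm wide.
- clamp_hinge (a point): Hinge axis of the clamp arm, at the uphill end, 172 mm up the tray and 70 mm off it; the axis is slicer x. The grip is 106 mm from it towards downhill and 20 mm further off the tray when shut (radius 108 mm).
- clamp (a joint): Angle of the clamp arm, rad: 0 shut on the cheese, grows as the grip swings up and over towards uphill, stop at 1.92 (open). Over-centre spring, hold-open point at 0.95: below it the arm springs shut, above it springs open and stays. At most about 5 N at the grip.
- key_stop_top (a point): Middle of the top face of the red stop key, 32 mm square, rightmost (-y) of three in a row along slicer y, 46 mm apart. Its z axis is the console normal; press along -z (straight down works too). Travel 6 mm, 1.5 N to start, 5 N fully down; springs back.
- key_lock_top (a point): Middle of the top face of the blue lock key, leftmost (+y) of the row; same size, axis and travel as the stop key.
- key_stop (a joint): Travel of the red stop key, m: 0 up, 0.006 fully down.
- key_lock (a joint): Travel of the blue lock key, m: 0 up, 0.006 fully down.
- key_start (a joint): Travel of the green start key in the middle of the row, same size, m: 0 up. Must not be pressed.
- cheese: Block of hard cheese in amber rind, 55 (x) x 150 (y) x 50 (z) mm, about 0.4 kg, loose. Origin at the centre of its underside, z off the tray. At the start it lies on the leaning tray with its -y end at the gauge plate and its y axis uphill, the clamp arm's plate pressing on its top.
- cheese_corner0 (a point): Corner of the cheese's underside at its own (-27.5, -75) mm.
- cheese_corner1 (a point): Corner of the cheese's underside at its own (27.5, -75) mm.
- cheese_corner2 (a point): Corner of the cheese's underside at its own (-27.5, 75) mm.
- cheese_corner3 (a point): Corner of the cheese's underside at its own (27.5, 75) mm.
- board: Light wooden cutting board, fixed, 340 (x) x 240 (y) x 20 (z) mm. Origin at the centre of its underside; top face at z 20 mm. A mill and a jar stand near its two short ends, either way round; the rest is clear. (Toaster, kettle, crock and knife block stand fixed along the table's back and side edges, up to 310 mm tall, away from the work.)
- mill: Dark wooden pepper mill on the board, 54 mm across, 190 mm tall, loose; origin under its middle.
- jar: Amber glass jar on the board, 68 mm across, 85 mm tall, loose; origin under its middle.
- oil: Green glass oil bottle, 62 mm across, 250 mm tall, loose; origin under its middle.
- mug: Blue mug, 80 mm across plus a handle at its +y, 92 mm tall, loose; origin under its middle.
- bowl: White bowl, 136 mm across, 60 mm tall, loose; origin under its middle.
- tea_tin: Rust-coloured round tin, 84 mm across, 105 mm tall, loose; origin under its middle.
- butter_dish: White butter dish 160 (x) x 90 (y) x 55 mm, loose; origin under its middle.

How it is judged (in metres and radians):
On the way, in this order (a step that is already met when the one before it is completed fails the run):
1. the red stop key is pressed fully down (value of joint key_stop above 0.0045 m), for 0.1 s.
2. with the stop key up again, the blue lock key is pressed fully down (value of joint key_lock above 0.0045 m and value of joint key_stop below 0.002 m), for 0.1 s.
3. both keys are up, and the clamp arm stands open by itself with the cheese still in place (value of joint clamp above 1.7 rad and contact force between the fingers and clamp below 0.1 N and distance of cheese from where it was at the start of the episode below 0.02 m and value of joint each of key_lock, key_stop below 0.002 m), for 0.3 s.
4. the cheese is held in the fingers, clear of the slicer, with the clamp still open (contact force between the fingers and cheese above 1 N and contact force between cheese and slicer below 0.05 N and distance of cheese from where it was at the start of the episode above 0.04 m and value of joint clamp above 1.6 rad), for 0.2 s.
At the end, for the whole second after the job is handed in: The cheese rests released, flat and right way up (within 0.08 rad), on the board, its four lower corners no more than 3 mm outside the board's edges, touching neither mill nor jar; the clamp arm stands open (above 1.7 rad); the keys are up (x of cheese_corner0 in the frame of board between -0.173 and 0.173 m and y of cheese_corner0 in the frame of board between -0.123 and 0.123 m and x of cheese_corner1 in the frame of board between -0.173 and 0.173 m and y of cheese_corner1 in the frame of board between -0.123 and 0.123 m and x of cheese_corner2 in the frame of board between -0.173 and 0.173 m and y of cheese_corner2 in the frame of board between -0.123 and 0.123 m and x of cheese_corner3 in the frame of board between -0.173 and 0.173 m and y of cheese_corner3 in the frame of board between -0.123 and 0.123 m and angle between cheese's own z axis and vertical below 0.08 rad and contact force between cheese and board above 1 N and contact force between cheese and mill below 0.05 N and contact force between cheese and jar below 0.05 N and linear speed of cheese below 0.02 m/s and value of joint clamp above 1.7 rad and value of joint each of key_stop, key_lock below 0.002 m).
It fails at once if the green start key is pressed (over 2 mm) (value of joint key_start above 0.002 m).
It fails at once if stop and lock keys are down together (value of joint each of key_stop, key_lock above 0.002 m).
It fails at once if something touches the blade (contact force between blade and anything else above 0.5 N).
It fails at once if the cheese is dropped (over 0.6 m/s with no finger on it) (linear speed of cheese above 0.6 m/s and contact force between the fingers and cheese below 0.3 N).
It fails at once if a bystander is moved more than 20 mm (distance of any of mill, jar, oil, mug, bowl, tea_tin, butter_dish from where it was at the start of the episode above 0.02 m).
It also fails if it takes over 72 s, if anything falls off the work surface, if the arm or the gripper's body presses on something with over 40 N, if the wrist force passes 120 N, or if a joint passes its speed limit or range.

## Robot

A 6-joint arm with a two-finger parallel gripper is mounted at the origin on the work surface. World frame = base frame: x ahead of the robot, y to its left, z up, the work surface at z = 0. Lengths are in mm, angles in rad, forces in N, time in s.
With the tool pointing down it reaches from about 400 to 925 mm from the base axis. Payload 12.5 kg.
Tool frame: the origin (TCP) lies between the finger pads; the fingertips stand 19 mm ahead of it and the grasp point (between the pads) is the TCP (env.tips_ahead is the distance from the TCP to the fingertips, in mm); z points along the fingers, y is the line along which they close (so a half turn about z gives the same grasp; the last joint's range is limited). The gripper opens to 95 mm and grips with 3 to 60 N. Pads are 20 mm wide; open, the fingers measure 119 mm over their backs; the gripper's body (75 mm by 180 mm) begins 59 mm behind the grasp point.
Start: joints at [1.06, 0.491, 1.559, -0, 1.092, -0.106], TCP at [246.132, 574.512, 233.661] pointing down, gripper open.
Joint ranges: [-3.1, 3.1], [-0.84, 2.19], [0.05, 2.79], [-1.13, 4.28], [0.06, 2.93], [-2.69, 2.69]. Speed limits (rad/s): [2.22, 2.22, 2.79, 3.14, 3.14, 3.14].

## Interface

Orientations are given as [roll, pitch, yaw] about the fixed x, y, z axes, in that order (R = Rz(yaw) Ry(pitch) Rx(roll)).
In Python, from cell import env gives the robot as it stands.
- The arm moves only by the shell command python3 -m crank 'ROWS'. ROWS is JSON, a list of rows, each a list of 5 numbers: the shift along the tool's x, y, z in mm, then the turn about the tool's z in degrees, then the finger opening in mm, from 0 to 95.1. In form: [[dx, dy, dz, yaw, grip], ...]. A call has 1 to 10 rows; each row is the pose to reach, as a shift and turn from the pose commanded when the call began, along the tool's axes at that moment; what a row does not reach only later rows make up. A row lasts 1/12 s, in which the tool goes at most 41.7 mm and 7.16 degrees, less where a joint would pass 70% of its speed; a pose out of reach is approached as far as the arm can. A call with a gripper value outside its range is refused whole. The fingers move at their own pace and stop on an object; the grip force is fixed at half the most. Time passes only in rows, so rows that repeat a pose let the fingers close. It gives the time, the measured TCP pose, the force, the opening and the grip force at its end, in the units of the state.
- env.state(): the state, without advancing time (a new reading comes with each control period).
- env.read_camera(name): name is "side" or "top"; returns a dict with "img" (420x560x3 uint8, blue, green, red), "K" (3x3 intrinsics, pixels), "k1" (the pictures are not rectified: a ray, as slopes to the right and down, at radius r is drawn at 1 + k1 r^2 times it, then the intrinsics apply), "pose" (4x4, takes a point from camera to world coordinates). Camera axes: x right, y down, z forward; pixel columns grow to the right and rows downward; lengths in mm; the calibration is good to about 2 mm. A picture is of the moment at which its call begins. There is no depth.
- env.job_done(): hands the job in; it is judged then, once.
The state is a dict: "t": time; "joints": joint angles; "qvel": joint speeds; "tau": joint torques, N m; "eef_pos": TCP position; "tcp_rot": TCP orientation; "ft_force": force on the tool from outside, world axes, zero at the start; "moment": the same for the moment, N m; "opening": opening from 0.0 (shut) to 1.0 (fully open); "grip_force": force on a finger pad.
Only numpy, scipy, OpenCV 4.12 (cv2) and the standard library are available. Lean on these libraries where they do the work, as an engineer would, in place of code of your own. Each camera call takes 0.05 s, during which the arm holds its last target. There are 200 camera calls.

## Working session

There is one attempt and no reset: what is moved stays moved. The work goes in short steps, Python scripts to look and compute and a shell command to move; the robot and the scene stay as the last step left them, time stands still between calls to the robot, and variables do not carry over. Pictures are saved under pics/ and viewed, at most 11 in all, crops included, and the job is handed in when it is done.

```bash
mkdir -p pics; ls; python3 - <<'E'
from cell import env
import cv2,numpy as np
s=env.state();print({k:np.round(v,3).tolist() for k,v in s.items()})
for n in("side","top"):
    c=env.read_camera(n);cv2.imwrite(f"pics/{n}0.png",c["img"]);print(n,c["K"].tolist(),c["k1"],np.round(c["pose"],4).tolist())
E
```

```text
pics
{'t': 0.0, 'joints': [1.06, 0.492, 1.559, 0.0, 1.092, -0.106], 'qvel': [-0.001, 0.003, 0.001, 0.001, -0.0, 0.0], 'tau': [0.003, -61.266, -25.818, 0.069, 0.048, -0.0], 'eef_pos': [246.011, 574.303, 233.048], 'tcp_rot': [-3.14, -0.0, 2.737], 'ft_force': [0.248, 0.302, 0.181], 'moment': [-0.003, 0.014, 0.052], 'grip_force': 0.0, 'opening': 1.002}
side [[439.0415614168074, 0.0, 273.5817586772598], [0.0, 439.0415614168074, 211.41503744553543], [0.0, 0.0, 1.0]] -0.09846849038384535 [[0.9243, -0.2382, 0.2983, 195.5922], [-0.3817, -0.5662, 0.7306, -844.6014], [-0.0052, -0.7891, -0.6142, 877.224], [0.0, 0.0, 0.0, 1.0]]
top [[422.1440469940169, 0.0, 283.68996229675804], [0.0, 422.1440469940169, 208.5542400188237], [0.0, 0.0, 1.0]] -0.12927031363710906 [[-0.0175, -0.9976, 0.067, 498.0787], [-0.9998, 0.0174, -0.0029, 45.179], [0.0017, -0.067, -0.9977, 1200.0975], [0.0, 0.0, 0.0, 1.0]]
```

View pics/side0.png

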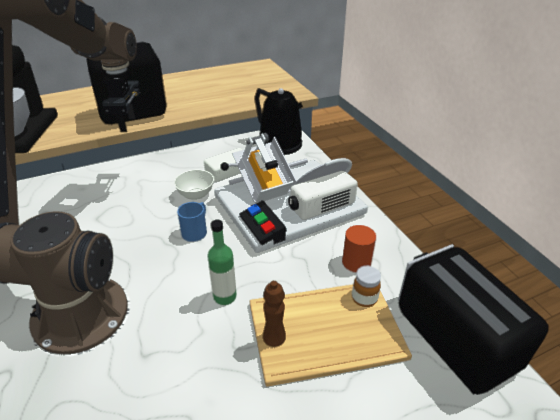

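View pics/top0.png

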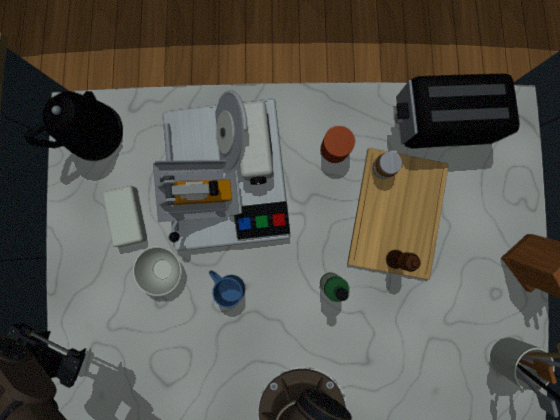

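Side view: keys blue (255,211), green (262,217), red (267,227); cheese (264,175); board corners around (250,302)…(408,355). Top view: keys (244,224),(262,222),(279,219), cheese (218,191), board right of centre with jar (388,164) and mill (403,261).

```bash
cat > h.py <<'E'
from cell import env
import cv2,numpy as np
def cam(n):
    c=env.read_camera(n);c["hsv"]=cv2.cvtColor(c["img"],cv2.COLOR_BGR2HSV);return c
def ray(c,uv):
    d=np.array([c["k1"],0,0,0,0.])
    p=cv2.undistortPoints(np.array([[uv]],float),c["K"],d)[0,0]
    v=c["pose"][:3,:3]@[p[0],p[1],1];return c["pose"][:3,3],v/np.linalg.norm(v)
def onz(c,uv,z):
    o,v=ray(c,uv);return o+v*(z-o[2])/v[2]
def tri(rs):
    A=sum(np.eye(3)-np.outer(v,v) for o,v in rs);b=sum((np.eye(3)-np.outer(v,v))@o for o,v in rs)
    p=np.linalg.solve(A,b);return p,[np.linalg.norm(np.cross(v,p-o)) for o,v in rs]
def proj(c,p):
    P=np.linalg.inv(c["pose"]);r=P[:3,:3];
    return cv2.projectPoints(np.array([p],float),cv2.Rodrigues(r)[0],P[:3,3],c["K"],np.array([c["k1"],0,0,0,0.]))[0][0,0]
def blob(c,lo,hi,box):
    u0,v0,u1,v1=box;m=np.zeros(c["hsv"].shape[:2],np.uint8)
    m[v0:v1,u0:u1]=cv2.inRange(c["hsv"],np.array(lo),np.array(hi))[v0:v1,u0:u1]
    k=max(cv2.findContours(m,cv2.RETR_EXTERNAL,cv2.CHAIN_APPROX_NONE)[0],key=cv2.contourArea)
    M=cv2.moments(k);return (M["m10"]/M["m00"],M["m01"]/M["m00"]),k
E
python3 - <<'E'
from h import *
s=cam("side");t=cam("top")
for n,lo,hi in(("red",(0,150,120),(6,255,255)),("green",(50,120,60),(80,255,255)),("blue",(105,150,80),(130,255,255))):
    a,ka=blob(s,lo,hi,(235,195,290,245));b,kb=blob(t,lo,hi,(230,205,295,240))
    p,e=tri([ray(s,a),ray(t,b)]);print(n,np.round(a),np.round(b),cv2.contourArea(ka),cv2.contourArea(kb),p.round(1),np.round(e,1))
a,ka=blob(s,(8,140,80),(25,255,255),(225,130,300,205));b,kb=blob(t,(8,140,80),(25,255,255),(150,170,240,215))
print("cheese",a,b,ka.reshape(-1,2).min(0),ka.reshape(-1,2).max(0),cv2.minAreaRect(kb))
b,kb=blob(t,(8,50,80),(28,200,255),(340,140,455,290))
r=cv2.minAreaRect(kb);print("board",cv2.contourArea(kb),r)
c=np.array([onz(t,q,20)for q in cv2.boxPoints(r)]);print(c.round(0).tolist(),np.linalg.norm(np.diff(c,axis=0),axis=1))
big=np.hstack([cv2.resize(s["img"][120:250,190:320],(400,400),interpolation=3),cv2.resize(t["img"][140:270,150:280],(400,400),interpolation=3)])
cv2.imwrite("pics/z.png",big)
E
```

```text
red [267. 226.] [274. 216.] 85.0 0.5 [551.6  68.3  61.2] [2.5 2.5]
green [260. 217.] [261. 221.] 101.0 106.5 [540.8 102.9  70.8] [0.1 0.1]
blue [254. 209.] [244. 223.] 83.0 99.5 [536.3 147.8  70.6] [0.5 0.5]
cheese (264.8269896193772, 174.16262975778545) (222.96258503401359, 190.47414965986394) [249 150] [281 188] ((217.68954467773438, 189.79052734375), (19.625484466552734, 26.267187118530273), 87.1375961303711)
board 8303.0 ((398.32147216796875, 213.37936401367188), (83.95036315917969, 119.52589416503906), 10.080597877502441)
[[417.0, -131.0, 20.0], [749.0, -200.0, 20.0], [704.0, -442.0, 20.0], [369.0, -366.0, 20.0]] [339.09425225 245.40329003 343.6038638 ]
```

View pics/z.png

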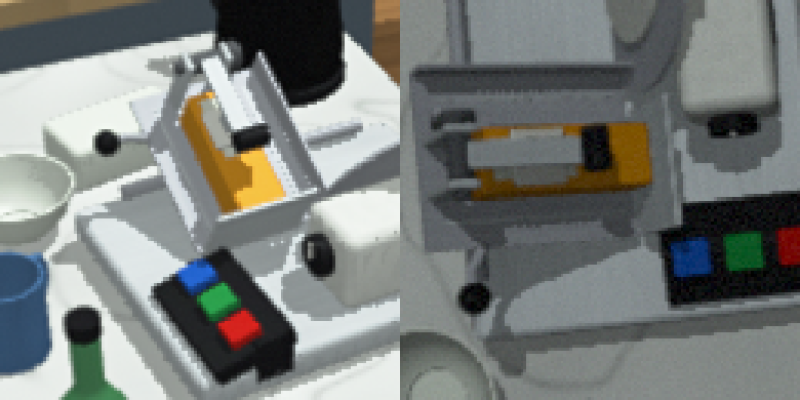

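The zoom shows the slicer: black clamp grip at side ≈(271,164), top ≈(214,188). Keys are in a row, and the small black ball (side (224,166)) is the slicer's knob. Next I'll pin down the slicer frame.

```bash
python3 - <<'E'
from h import *
s=cam("side");t=cam("top")
K={}
for n,R in(("red",[((0,150,80),(8,255,255)),((170,150,80),(180,255,255))]),("green",[((50,120,60),(80,255,255))]),("blue",[((105,150,80),(130,255,255))])):
    uv=[]
    for c,b in((s,(235,195,290,245)),(t,(230,205,295,240))):
        m=sum(cv2.inRange(c["hsv"],np.array(l),np.array(h)) for l,h in R);w=np.zeros_like(m);w[b[1]:b[3],b[0]:b[2]]=m[b[1]:b[3],b[0]:b[2]]
        M=cv2.moments(w,True);uv.append((M["m10"]/M["m00"],M["m01"]/M["m00"]))
    p,e=tri([ray(s,uv[0]),ray(t,uv[1])]);K[n]=p;print(n,np.round(uv,1).tolist(),p.round(1),np.round(e,1))
d=K["blue"]-K["red"];yaw=np.arctan2(-d[0],d[1]);print("len",np.linalg.norm(d),"yaw",np.degrees(yaw))
a,ka=blob(s,(0,0,0),(180,255,45),(262,156,284,172));b,kb=blob(t,(0,0,0),(180,255,50),(205,178,222,198))
g,e=tri([ray(s,a),ray(t,b)]);print("grip",a,b,cv2.contourArea(ka),cv2.contourArea(kb),g.round(1),np.round(e,1))
R=np.array([[np.cos(yaw),-np.sin(yaw),0],[np.sin(yaw),np.cos(yaw),0],[0,0,1]])
og=g-R@[-60,-17.8,171];print("origin by grip",og.round(1))
for n in K:print(n,"in slicer",(R.T@(K[n]-og)).round(1))
# cheese low end top/bottom corners & slicer base check
for q in([290,240],[176,248]):print("base front corner z0",(R.T@(onz(t,q,20)-og)).round(0))
b,kb=blob(t,(8,50,80),(28,200,255),(340,140,455,290));h=cv2.approxPolyDP(cv2.convexHull(kb),6,True).reshape(-1,2)
print("board",h.tolist(),[onz(t,q,20)[:2].round(0).tolist() for q in h.astype(float)])
print("jar top",onz(t,(390,163),85).round(0),"mill base side",onz(s,(274,343),20).round(0),"jar base side",onz(s,(367,300),20).round(0),"oil base",onz(s,(224,298),0).round(0))
E
```

```text
red [[267.5, 226.3], [278.4, 219.4]] [544.9  56.8  70.9] [0.3 0.3]
green [[260.5, 217.4], [261.2, 221.3]] [540.6 102.7  71. ] [0. 0.]
blue [[253.9, 209.3], [244.4, 223.5]] [536.2 147.7  70.6] [0.6 0.6]
len 91.38176163923606 yaw 5.4738127651819255
grip (270.7054263565891, 164.87209302325581) (213.33177570093457, 188.0) 43.0 107.0 [620.5 215.  168.4] [0.7 0.7]
origin by grip [678.5 238.5  -2.6]
red in slicer [-150.3 -168.1   73.4]
green in slicer [-150.2 -122.    73.6]
blue in slicer [-150.3  -76.7   73.2]
base front corner z0 [-209. -194.   23.]
base front corner z0 [-196.  127.   23.]
board [[369, 148], [447, 163], [428, 279], [347, 263]] [[746.0, -205.0], [701.0, -432.0], [371.0, -363.0], [422.0, -132.0]]
jar top [ 691. -247.   85.] mill base side [ 424. -283.   20.] jar base side [ 691. -255.   20.] oil base [362. -91.  -0.]
```

```bash
python3 - <<'E'
from h import *
t=cam("top");s=cam("side")
y=np.radians(5.47);R=np.array([[np.cos(y),-np.sin(y),0],[np.sin(y),np.cos(y),0],[0,0,1]])
o=np.array([678.5,238.5,0])
f=lambda n,q,z,e:print(n,(R.T@(onz(t,q,z)-o)).round(0),"expect",e)
f("housing front top mid",(259,176),120,"x -35 y -125")
f("housing left edge",(243,130),120,"y -82");f("housing right edge",(273,130),120,"y -168")
f("base right edge rear",(275,100),10,"y -170 x 200");f("base front right",(290,240),0,"-200 -170")
f("cheese low end top",(231,190),103,"y -55 x -60")
f("plate edge",(237,190),131,"y -72")
# predicted pixels with this origin
for n,p in(("cheese low top corners",(-32.5,-55,103)),("..",(-87.5,-55,103)),("hinge",(-60,84,206.6)),("grip",(-60,-17.8,171)),("base",(-200,-170,0)),("base",(200,-170,0)),("base",(-200,170,0))):
    w=o+R@p;print(n,"top",proj(t,w).round(0),"side",proj(s,w).round(0))
cv2.imwrite("pics/z2.png",cv2.resize(t["img"][85:260,140:305],(754,600*175*754//(165*800)),interpolation=3)[:600])
E
```

```text
housing front top mid [ -35. -131.  120.] expect x -35 y -125
housing left edge [  90. -103.  120.] expect y -82
housing right edge [  81. -181.  120.] expect y -168
base right edge rear [ 198. -197.   10.] expect y -170 x 200
base front right [-209. -194.    0.] expect -200 -170
cheese low end top [-61. -54. 103.] expect y -55 x -60
plate edge [-66. -72. 131.] expect y -72
cheese low top corners top [230. 179.] side [285. 186.]
.. top [232. 200.] side [269. 191.]
hinge top [169. 191.] side [256. 140.]
grip top [213. 188.] side [271. 164.]
base top [281. 238.] side [253. 250.]
base top [266. 101.] side [363. 211.]
base top [163. 251.] side [210. 191.]
```

View pics/z2.png

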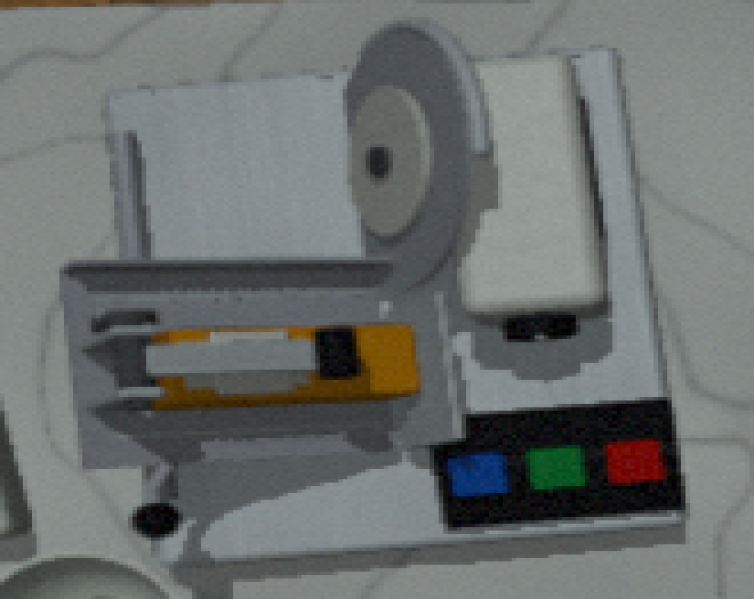

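Predictions match the picture: grip, cheese end, plate edge and housing front all agree, and the keys are about 46 mm apart. Moving to above the red key, with the fingers closed.

```bash
cat >> h.py <<'E'
def go(x,y,z,ang=None):
    "shift and turn from measured pose to world TCP x,y,z with tool y axis at world angle ang deg"
    s=env.state();p=s["eef_pos"];yaw=s["tcp_rot"][2]
    d=np.array([x,y,z])-p;ex=[np.cos(yaw),np.sin(yaw)];ey=[np.sin(yaw),-np.cos(yaw)]
    t=0 if ang is None else -((ang+90-np.degrees(yaw)+90)%180-90)
    print("shift",np.round([d[:2]@ex,d[:2]@ey,-d[2],t],1),"at",np.round(p,1),"F",np.round(s["ft_force"],1),"j",np.round(s["joints"],2),"t",s["t"])
E
python3 -c "
from h import *
go(545,57,180,95.5)"
```

```text
shift [-478.5 -357.9   53.6  -28.7] at [246.1 574.5 233.6] F [-0.3 -0.9  0.9] j [ 1.06  0.49  1.56 -0.    1.09 -0.11] t 0.4
```

```bash
python3 -m crank '[[-478,-358,0,-29,0],[-478,-358,0,-29,0],[-478,-358,0,-29,0],[-478,-358,0,-29,0],[-478,-358,0,-29,0],[-478,-358,0,-29,0],[-478,-358,0,-29,0],[-478,-358,0,-29,0],[-478,-358,0,-29,0],[-478,-358,0,-29,0]]'; python3 -c "
from h import *
go(545,57,180,95.5)"
```

```text
t: 1.23
eef_pos: [451.7, 217.5, 233.9]
tcp_rot: [3.141, 0.001, -3.04]
ft_force: [0.4, 0.8, 0.4]
opening: 0.356
grip_force: 0.0
shift [ -76.5 -169.2   53.9    0.3] at [451.7 217.5 233.9] F [0.4 0.8 0.4] j [ 0.32  0.32  1.86  0.    0.97 -1.36] t 1.2333
```

```bash
python3 -m crank '[[-76,-169,50,0,0],[-76,-169,50,0,0],[-76,-169,50,0,0],[-76,-169,50,0,0],[-76,-169,50,0,0],[-76,-169,125,0,0],[-76,-169,125,0,0],[-76,-169,125,0,0],[-76,-169,125,0,0]]'; python3 -c "
from h import *
go(545,57,90,95.5)
c=cam('side');cv2.imwrite('pics/k1.png',cv2.resize(c['img'][140:280,190:330],(560,560),interpolation=3))"
```

```text
t: 1.98
eef_pos: [543.3, 58.9, 108.1]
tcp_rot: [3.141, -0.003, -3.04]
ft_force: [0.2, 0.1, 1.4]
opening: 0.002
grip_force: 0.0
shift [-1.5 -2.1 18.1  0.3] at [543.3  58.9 108.1] F [0.2 0.1 1.4] j [-0.01  0.55  1.88  0.    0.72 -1.68] t 1.9833
```

View pics/k1.png

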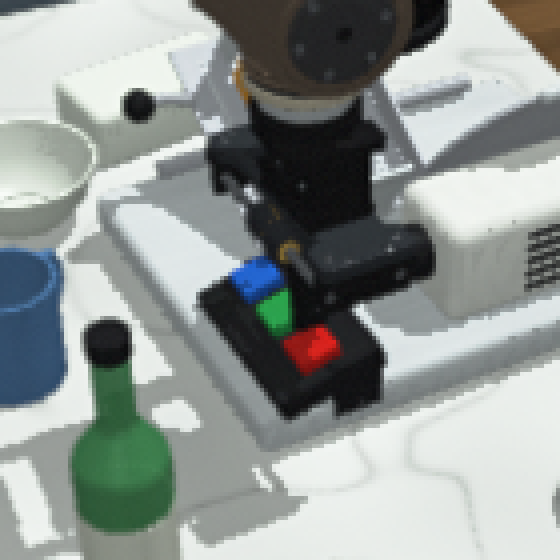

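The closed fingertips (zoom ≈(300,318)) hover just above the red key (313,350). Feeling downward now.

```bash
python3 -m crank '[[0,0,10,0,0],[0,0,13,0,0],[0,0,15,0,0],[0,0,15,0,0],[0,0,15,0,0]]'; python3 -m crank '[[0,0,2,0,0],[0,0,2,0,0],[0,0,2,0,0]]'; python3 -m crank '[[0,0,2,0,0],[0,0,2,0,0],[0,0,2,0,0]]'
```

```text
t: 2.45
eef_pos: [544.4, 59.2, 94.5]
tcp_rot: [-3.142, 0.002, -3.04]
ft_force: [0.7, 1.5, 4.0]
opening: 0.004
grip_force: 2.0
t: 2.7
eef_pos: [544.5, 59.1, 92.7]
tcp_rot: [-3.142, 0.002, -3.04]
ft_force: [1.3, 0.9, 8.8]
opening: 0.005
grip_force: 4.2
t: 2.95
eef_pos: [544.8, 59.1, 92.0]
tcp_rot: [-3.141, 0.004, -3.04]
ft_force: [-3.6, 1.7, 25.0]
opening: 0.008
grip_force: 12.6
```

```bash
python3 -m crank '[[0,0,1,0,0],[0,0,0,0,0],[0,0,-30,0,0],[0,0,-30,0,0],[0,0,-30,0,0],[0,91,-30,0,0],[0,91,-30,0,0],[0,91,-30,0,0],[0,91,-30,0,0]]'; python3 -c "
from h import *
go(536.2,149,98,95.5)"
```

```text
t: 3.7
eef_pos: [533.6, 151.5, 118.8]
tcp_rot: [3.142, -0.002, -3.037]
ft_force: [0.2, -0.5, -0.3]
opening: 0.006
grip_force: 0.0
shift [-2.3 -2.8 20.8  0.5] at [533.6 151.5 118.8] F [ 0.2 -0.5 -0.3] j [ 0.16  0.54  1.85  0.    0.76 -1.52] t 3.7
```

```bash
python3 -m crank '[[-2,-2,10,0,0],[-2,-2,18,0,0],[-2,-2,23,0,0],[-2,-2,23,0,0],[-2,-2,23,0,0]]'; python3 -m crank '[[0,0,2,0,0],[0,0,3,0,0],[0,0,3,0,0]]'; python3 -m crank '[[0,0,2,0,0],[0,0,2,0,0],[0,0,2,0,0]]'
```

```text
t: 4.12
eef_pos: [536.6, 146.7, 96.2]
tcp_rot: [-3.141, -0.001, -3.041]
ft_force: [-1.5, -2.8, 2.1]
opening: 0.001
grip_force: 1.5
t: 4.37
eef_pos: [536.9, 147.4, 93.8]
tcp_rot: [-3.141, 0.0, -3.04]
ft_force: [0.6, -2.8, 4.8]
opening: 0.006
grip_force: 2.2
t: 4.62
eef_pos: [537.2, 147.6, 92.7]
tcp_rot: [-3.141, 0.002, -3.04]
ft_force: [-1.4, -3.8, 13.2]
opening: 0.0
grip_force: 6.6
```

```bash
python3 -m crank '[[0,0,1.5,0,0],[0,0,1.5,0,0],[0,0,1.5,0,0],[0,0,1.5,0,0],[0,0,-40,0,0],[0,0,-80,0,0],[0,0,-120,0,60],[0,0,-150,0,60],[0,0,-150,0,60]]'; python3 -c "
from h import *
go(620.5,215,250,5.5)"
```

```text
t: 5.37
eef_pos: [538.4, 148.3, 247.6]
tcp_rot: [3.141, 0.009, -3.04]
ft_force: [0.7, -0.1, -0.4]
opening: 0.157
grip_force: 0.0
shift [-88.4  58.   -2.4 -89.7] at [538.4 148.3 247.6] F [ 0.7 -0.1 -0.4] j [ 0.15  0.38  1.71  0.    1.04 -1.52] t 5.3667
```

```bash
for i in 1; do python3 -m crank '[[-88,58,0,90,60],[-88,58,0,90,60],[-88,58,0,90,60],[-88,58,0,90,60],[-88,58,0,90,60],[-88,58,0,90,60],[-88,58,0,90,60],[-88,58,0,90,60],[-88,58,0,90,60],[-88,58,0,90,60]]'; done; python3 -c "
from h import *
go(620.5,215,240,5.5)"
```

```text
t: 6.2
eef_pos: [618.2, 214.6, 240.8]
tcp_rot: [-3.141, -0.001, 1.987]
ft_force: [-0.3, -1.0, 0.2]
opening: 0.627
grip_force: 0.0
shift [-0.6  2.3  0.8 18.3] at [618.2 214.6 240.8] F [-0.3 -1.   0.2] j [ 0.23  0.53  1.47  0.    1.14 -0.18] t 6.2
```

```bash
python3 -m crank '[[0,2,0,18,60],[0,2,0,18,60],[0,2,0,18,60],[0,2,0,18,60],[0,2,30,18,60],[0,2,30,18,60],[0,2,30,18,60]]'; python3 -c "
from h import *
go(620.5,215,170,5.5)
o=[]
for n,(u,v) in(('side',(200,95)),('top',(150,125))):
    c=cam(n);o.append(cv2.resize(c['img'][v:v+130,u:u+130],(400,400),interpolation=3))
cv2.imwrite('pics/g1.png',np.hstack(o))"
```

```text
t: 6.78
eef_pos: [619.6, 215.1, 210.4]
tcp_rot: [-3.138, 0.0, 1.681]
ft_force: [0.2, -0.2, -0.0]
opening: 0.625
grip_force: 0.0
shift [-0.2  0.9 40.4  0.8] at [619.6 215.1 210.4] F [ 0.2 -0.2 -0. ] j [0.23 0.56 1.5  0.   1.09 0.12] t 6.7833
```

View pics/g1.png

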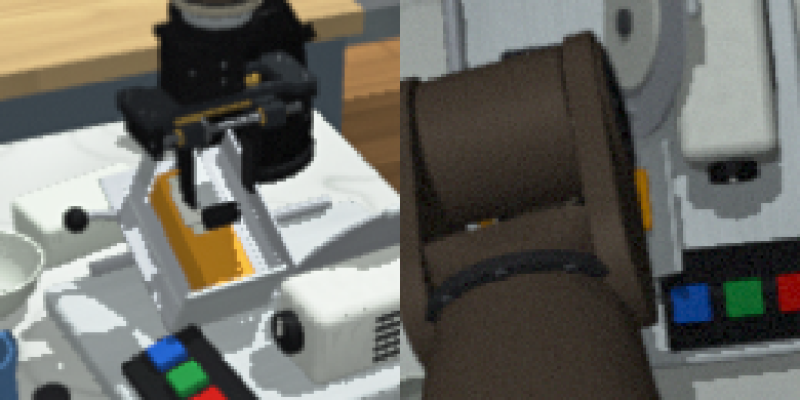

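In the side zoom the two fingers (185,170) and (247,170) straddle the black grip (220,215). Lowering and pinching.

```bash
python3 -m crank '[[0,1,20,0,60],[0,1,40,0,60],[0,1,40,0,60],[0,1,40,0,30],[0,1,40,0,30],[0,1,40,0,30],[0,1,40,0,30],[0,1,40,0,30],[0,1,40,0,30]]'; python3 -c "
from h import *
go(620.5,215,170,5.5)"
```

```text
t: 7.63
eef_pos: [620.9, 215.3, 172.8]
tcp_rot: [-3.142, -0.0, 1.678]
ft_force: [-3.5, -0.5, 6.1]
opening: 0.378
grip_force: 30.0
shift [-0.3 -0.5  2.8  0.7] at [620.9 215.3 172.8] F [-3.5 -0.5  6.1] j [0.23 0.6  1.54 0.   1.01 0.13] t 7.6333
```

```bash
python3 -m crank '[[-2.5,0,-9,0,30],[-4.7,0,-18,0,30],[-6,0,-37,0,30],[-4,0,-56,0,30],[1,0,-74,0,30],[9,0,-91,0,30],[20,0,-106,0,30],[33.5,0,-119,0,30],[33.5,0,-119,0,30]]'; python3 -c "
from h import *
go(620.5,215,170,5.5);print(env.state()['opening'],env.state()['grip_force'])"
```

```text
t: 8.38
eef_pos: [617.5, 249.9, 294.5]
tcp_rot: [3.138, -0.001, 1.68]
ft_force: [-2.9, -4.0, 6.6]
opening: 0.376
grip_force: 30.0
shift [-35.1  -0.8 124.5   0.7] at [617.5 249.9 294.5] F [-2.9 -4.   6.6] j [0.29 0.5  1.37 0.   1.26 0.18] t 8.3833
0.37569756525962716 30.009853541851044
```

```bash
python3 -m crank '[[15.6,0,-10.5,0,30],[32.7,0,-18.3,0,30],[51,0,-23,0,30],[60,0,-24,0,30],[60,0,-24,0,30],[60,0,-24,0,30]]'; python3 -m crank '[[0,0,0,0,60],[0,0,0,0,60],[0,0,0,0,60],[0,0,0,0,60]]';python3 -m crank '[[0,0,-30,0,60],[0,0,-60,0,60],[-60,0,-70,0,60],[-120,0,-70,0,60],[-120,0,-70,0,60],[-120,0,-70,0,60]]'; python3 -c "
from h import *
go(620.5,215,170,5.5)
o=[]
for n,(u,v) in(('side',(200,95)),('top',(150,125))):
    c=cam(n);o.append(cv2.resize(c['img'][v:v+130,u:u+130],(400,400),interpolation=3))
cv2.imwrite('pics/g2.png',np.hstack(o))"
```

```text
t: 8.88
eef_pos: [611.8, 309.0, 317.2]
tcp_rot: [3.137, -0.002, 1.68]
ft_force: [0.7, 4.4, 8.3]
opening: 0.372
grip_force: 30.0
t: 9.22
eef_pos: [611.1, 307.8, 314.5]
tcp_rot: [-3.141, 0.0, 1.679]
ft_force: [0.7, -0.4, 0.1]
opening: 0.597
grip_force: 0.0
t: 9.72
eef_pos: [624.8, 183.3, 385.2]
tcp_rot: [3.141, 0.002, 1.675]
ft_force: [0.3, 0.1, 0.7]
opening: 0.631
grip_force: 0.0
shift [ 32.   -1.  215.2   0.4] at [624.8 183.3 385.2] F [0.3 0.1 0.7] j [ 0.18  0.43  1.26 -0.    1.45  0.08] t 9.7167
```

View pics/g2.png

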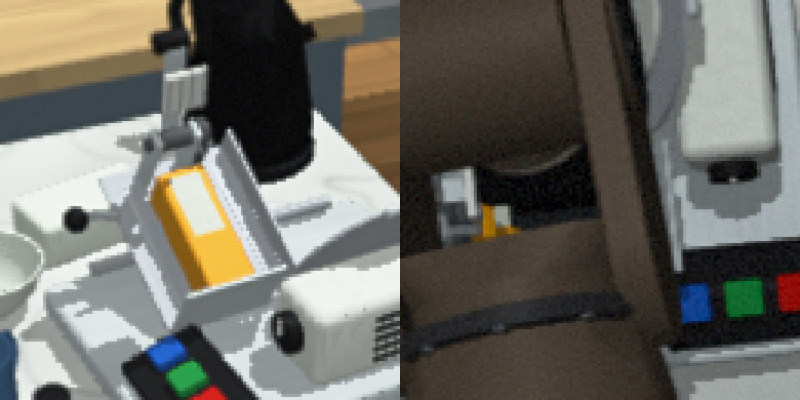

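The clamp arm now stands open on its own (side zoom: grip (170,40), hinge (175,140)), and the cheese still lies in place (low end ≈(195–255,285)).

```bash
python3 -c "
from h import *
go(618.7,233.6,110,5.5)
s=cam('side');y=np.radians(5.47);R=np.array([[np.cos(y),-np.sin(y),0],[np.sin(y),np.cos(y),0],[0,0,1]]);o=np.array([678.5,238.5,0])
m,k=blob(s,(8,140,80),(25,255,255),(225,130,300,205));print(cv2.approxPolyDP(k,3,True).reshape(-1,2).tolist())
for u in(0,150):
  for x in(-87.5,-32.5):print(u,x,proj(s,o+R@[x,-30+u*.866-25,60+u*.5+43.3]).round(1))
"
```

```text
shift [ 46.5  -0.7 274.8   0.5] at [624.3 187.5 384.8] F [0.7 0.5 0.5] j [0.19 0.43 1.26 0.   1.45 0.08] t 9.8167
[[252, 152], [249, 160], [262, 188], [281, 183], [265, 149]]
0 -87.5 [268.8 191. ]
0 -32.5 [284.5 186.1]
150 -87.5 [249.6 150.7]
150 -32.5 [265.1 146.6]
```

```bash
python3 -m crank '[[46,-1,40,0,80],[46,-1,80,0,80],[46,-1,120,0,80],[46,-1,160,0,80],[46,-1,190,0,80],[46,-1,215,0,80],[46,-1,235,0,80],[46,-1,235,0,80]]'; python3 -m crank '[[0,0,15,0,80],[0,0,30,0,80],[0,0,40,0,80],[0,0,40,0,80]]'; python3 -c "
from h import *
go(618.7,233.6,110,5.5)"
```

```text
t: 10.53
eef_pos: [616.1, 235.5, 145.0]
tcp_rot: [-3.134, 0.001, 1.681]
ft_force: [-0.2, -0.9, -0.1]
opening: 0.838
grip_force: 0.0
t: 10.87
eef_pos: [617.6, 235.2, 108.6]
tcp_rot: [-3.14, 0.0, 1.68]
ft_force: [0.2, -0.2, -0.2]
opening: 0.84
grip_force: 0.0
shift [-1.7  1.  -1.4  0.7] at [617.6 235.2 108.6] F [ 0.2 -0.2 -0.2] j [0.26 0.68 1.58 0.   0.89 0.15] t 10.8667
```

```bash
python3 -m crank '[[0,1,0,0,45],[0,1,0,0,45],[0,1,0,0,45],[0,1,0,0,45],[0,1,0,0,45],[0,1,0,0,45],[0,1,0,0,45]]'; python3 -m crank '[[0,0,-3,0,45],[0,0,-6,0,45],[0,0,-9,0,45],[0,0,-9,0,45]]'
```

```text
t: 11.45
eef_pos: [619.3, 234.7, 110.4]
tcp_rot: [3.141, -0.0, 1.678]
ft_force: [-2.1, 0.5, 6.3]
opening: 0.578
grip_force: 29.9
t: 11.78
eef_pos: [619.3, 234.6, 119.1]
tcp_rot: [3.141, -0.0, 1.679]
ft_force: [0.1, 0.1, -3.1]
opening: 0.579
grip_force: 29.9
```

```bash
python3 -m crank '[[-6,0,-11,0,45],[-12,0,-22,0,45],[-18,0,-33,0,45],[-24,0,-44,0,45],[-30,0,-55,0,45],[-30,-30,-75,0,45],[-30,-60,-95,0,45],[-30,-90,-120,0,45],[-30,-120,-150,0,45],[-30,-120,-180,0,45]]';python3 -c "
from h import *
go(570,-283,330,-12)
o=[]
for n,(u,v) in(('side',(170,85)),('top',(150,125))):
    c=cam(n);o.append(cv2.resize(c['img'][v:v+150,u:u+150],(400,400),interpolation=3))
cv2.imwrite('pics/c1.png',np.hstack(o))"
```

```text
t: 12.62
eef_pos: [498.3, 190.9, 300.5]
tcp_rot: [-3.139, 0.0, 1.679]
ft_force: [3.0, 1.0, -3.4]
opening: 0.578
grip_force: 29.9
shift [-478.9   20.   -29.5   18.2] at [498.3 190.9 300.5] F [ 3.   1.  -3.4] j [0.24 0.3  1.69 0.   1.16 0.13] t 12.6167
```

View pics/c1.png

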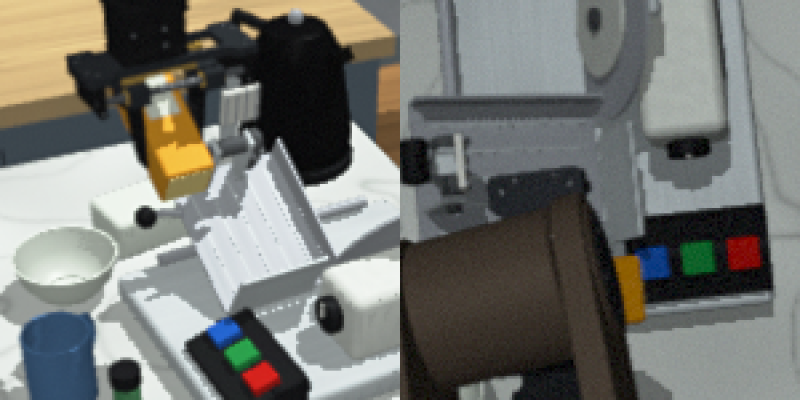

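The cheese is held (side zoom (180,150)), still leaning about 30°, the tray is empty and the clamp still stands open. Carrying it over to the board.

```bash
python3 -m crank '[[0,0,-20,0,45],[-40,0,-30,2,45],[-500,0,-30,18,45],[-500,10,-30,18,45],[-500,20,-30,18,45],[-500,20,-30,18,45],[-500,20,-30,18,45],[-500,20,-30,18,45],[-500,20,-30,18,45],[-500,20,-30,18,45]]';python3 -c "
from h import *
go(562.7,-329.6,330,-12)"
```

```text
t: 13.55
eef_pos: [556.6, -180.2, 328.2]
tcp_rot: [-3.141, -0.0, 1.364]
ft_force: [1.7, 0.5, -4.0]
opening: 0.576
grip_force: 29.9
shift [-145.    36.7   -1.8    0.2] at [ 556.6 -180.2  328.2] F [ 1.7  0.5 -4. ] j [-0.43  0.35  1.53  0.    1.26 -0.22] t 13.55
```

```bash
python3 -m crank '[[-145,37,0,0,45],[-145,37,0,0,45],[-145,37,0,0,45],[-145,37,0,0,45],[-145,37,0,0,45],[-145,37,0,0,45],[-145,37,80,0,45],[-145,37,140,0,45],[-145,37,140,0,45],[-145,37,140,0,45]]';python3 -c "
from h import *
go(562.7,-329.6,100,-12)
c=cam('side');cv2.imwrite('pics/b1.png',cv2.resize(c['img'][190:390,220:440],(660,600),interpolation=3))"
```

```text
t: 14.38
eef_pos: [561.5, -324.5, 182.9]
tcp_rot: [-3.135, -0.003, 1.366]
ft_force: [-0.3, 0.6, -4.6]
opening: 0.576
grip_force: 29.9
shift [-4.7  2.2 82.9  0.2] at [ 561.5 -324.5  182.9] F [-0.3  0.6 -4.6] j [-0.63  0.58  1.55  0.    1.02 -0.42] t 14.3833
```

View pics/b1.png

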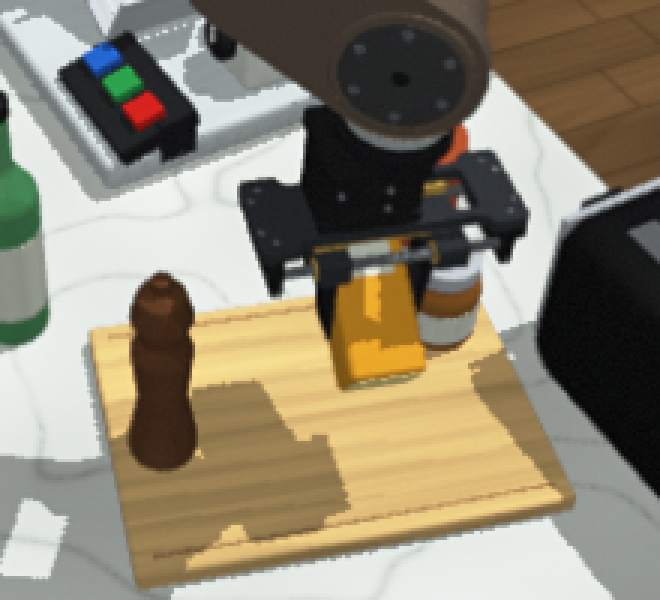

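The mill (zoom (163,370)) and jar (447,310) are well to the two sides of the held cheese (380,330), with the clear middle of the board below. A cross-check of positions from this view follows.

```bash
python3 -c "
from h import *
c=cam('side')
B=np.array([560,-285.]);a=np.radians(-12)
for n,q,z in(('c-near',(136,572),20),('c-right',(573,487),20),('c-left',(92,330),20),('mill',(163,455),20),('jar',(447,335),20)):
    p=onz(c,(220+q[0]/3,190+q[1]/3),z)[:2];d=p-B
    print(n,p.round(0),'board',np.round([d@[np.cos(a),np.sin(a)],d@[-np.sin(a),np.cos(a)]],0))
go(562.7,-329.6,80,-12)"
```

```text
c-near [ 370. -365.] board [-170. -118.]
c-right [ 701. -430.] board [ 168. -112.]
c-left [ 419. -140.] board [-168.  112.]
mill [ 426. -280.] board [-132.  -23.]
jar [ 692. -262.] board [125.  50.]
shift [ -4.2   1.2 105.4   0.2] at [ 562.4 -325.2  185.4] F [-1.1 -0.1 -2.7] j [-0.63  0.58  1.54  0.    1.03 -0.42] t 14.4833
```

```bash
python3 -m crank '[[-4,-7,40,0,45],[-4,-7,75,0,45],[-4,-7,95,0,45],[-4,-7,102,0,45],[-4,-7,102,0,45],[-4,-7,102,0,45]]';python3 -m crank '[[0,0,4,0,45],[0,0,7,0,45],[0,0,7,0,45],[0,0,7,0,45]]'; python3 -m crank '[[0,0,3,0,45],[0,0,3,0,45],[0,0,3,0,45]]'; python3 -m crank '[[0,0,3,0,45],[0,0,3,0,45],[0,0,3,0,45]]'
```

```text
t: 14.98
eef_pos: [556.7, -329.8, 88.6]
tcp_rot: [3.139, 0.001, 1.365]
ft_force: [-1.0, -0.6, -3.3]
opening: 0.578
grip_force: 29.9
t: 15.32
eef_pos: [555.8, -329.5, 80.1]
tcp_rot: [3.141, 0.0, 1.365]
ft_force: [-0.2, -0.1, -3.8]
opening: 0.577
grip_force: 29.9
t: 15.57
eef_pos: [555.6, -329.4, 76.5]
tcp_rot: [-3.141, -0.0, 1.365]
ft_force: [0.6, 0.1, -3.5]
opening: 0.577
grip_force: 29.9
t: 15.82
eef_pos: [555.6, -329.4, 73.3]
tcp_rot: [-3.141, -0.0, 1.365]
ft_force: [-0.2, -0.3, -4.1]
opening: 0.578
grip_force: 29.9
```

```bash
python3 -m crank '[[0,0,2,0,45],[0,0,4,0,45],[2,0,5.5,0,45],[4,0,7,0,45],[4,0,7,0,45],[4,0,7,0,45]]'; python3 -m crank '[[2,0,1.7,0,45],[4,0,3.4,0,45],[4,0,3.4,0,45],[4,0,3.4,0,45]]'
```

```text
t: 16.32
eef_pos: [556.5, -325.5, 67.6]
tcp_rot: [3.141, 0.0, 1.365]
ft_force: [-2.7, 3.5, 7.3]
opening: 0.58
grip_force: 30.0
t: 16.65
eef_pos: [557.4, -321.4, 64.2]
tcp_rot: [3.141, -0.0, 1.365]
ft_force: [-2.5, 3.5, 8.0]
opening: 0.584
grip_force: 30.0
```

```bash
python3 -m crank '[[1.8,0,1.8,0,45],[3.6,0,3.6,0,45],[5.3,0,5.6,0,45],[7,0,7.6,0,45],[7,0,7.6,0,45],[7,0,7.6,0,45]]'; python3 -m crank '[[1.5,0,2,0,45],[3,0,4.2,0,45],[4.2,0,6.2,0,45],[4.2,0,6.2,0,45],[4.2,0,6.2,0,45]]'
```

```text
t: 17.15
eef_pos: [558.9, -314.3, 56.5]
tcp_rot: [3.141, -0.0, 1.365]
ft_force: [-1.3, 4.3, 7.1]
opening: 0.575
grip_force: 30.0
t: 17.57
eef_pos: [559.9, -310.1, 50.2]
tcp_rot: [3.141, -0.0, 1.365]
ft_force: [-0.6, 5.6, 5.9]
opening: 0.575
grip_force: 30.0
```

```bash
python3 -m crank '[[0.7,0,1.2,0,45],[1.3,0,2.3,0,45],[1.3,0,2.3,0,45],[1.3,0,2.3,0,45]]'; python3 -m crank '[[0.5,0,1,0,45],[0.5,0,1,0,45],[0.5,0,1,0,45]]';python3 -c "
from h import *
c=cam('side');cv2.imwrite('pics/b2.png',cv2.resize(c['img'][190:390,220:440],(660,600),interpolation=3))"
```

```text
t: 17.9
eef_pos: [560.1, -308.9, 48.0]
tcp_rot: [3.141, -0.0, 1.365]
ft_force: [-0.8, 6.2, 6.9]
opening: 0.575
grip_force: 30.0
t: 18.15
eef_pos: [560.2, -308.4, 47.1]
tcp_rot: [3.141, -0.0, 1.365]
ft_force: [-1.8, 6.1, 7.6]
opening: 0.576
grip_force: 30.0
```

View pics/b2.png

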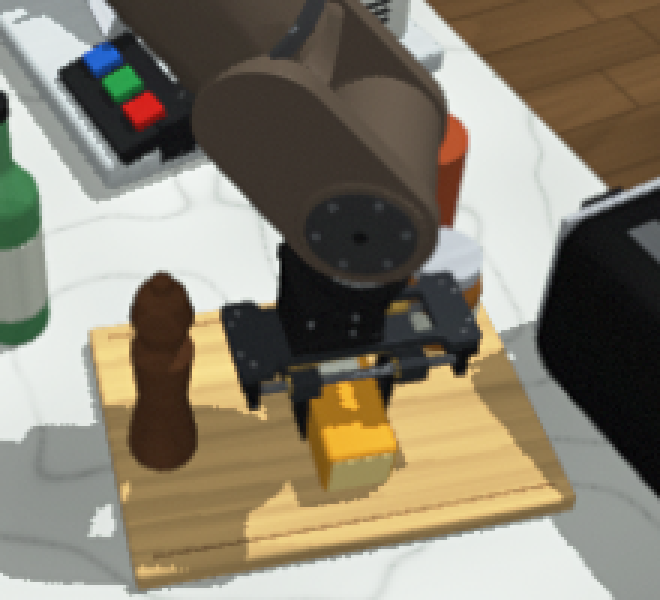

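The cheese looks almost flat, with its end face at (355,470), clear of the mill and jar. A last small push, then release and lift.

```bash
python3 -m crank '[[0,0,1,0,45],[0,0,1,0,45],[0,0,1,0,45]]'; python3 -m crank '[[0,0,0,0,68],[0,0,0,0,68],[0,0,0,0,68],[0,0,0,0,68],[0,0,0,0,68]]'; python3 -m crank '[[0,0,-20,0,68],[0,0,-60,0,68],[0,0,-100,0,68],[0,0,-140,0,68],[0,0,-180,0,68],[-60,0,-220,0,68],[-150,0,-220,0,68],[-150,0,-220,0,68],[-150,0,-220,0,68],[-150,0,-220,0,68]]'
python3 -c "
from h import *
o=[]
c=cam('side');cv2.imwrite('pics/b3.png',c['img'])
t=cam('top');cv2.imwrite('pics/b3.png',np.hstack([cv2.resize(c['img'][120:400,190:440],(400,448)),cv2.resize(t['img'][80:300,140:460],(400,275)).copy() if 0 else cv2.copyMakeBorder(cv2.resize(t['img'][80:300,140:460],(400,275)),0,173,0,0,0)]))
m,k=blob(t,(8,150,80),(25,255,255),(340,150,455,280))
"
```

```text
t: 18.45
eef_pos: [560.4, -308.3, 46.2]
tcp_rot: [3.141, -0.0, 1.365]
ft_force: [-0.8, 6.9, 7.0]
opening: 0.578
grip_force: 30.0
t: 18.87
eef_pos: [560.0, -309.1, 45.0]
tcp_rot: [3.142, -0.0, 1.364]
ft_force: [1.0, -0.3, 0.2]
opening: 0.716
grip_force: 0.0
t: 19.7
eef_pos: [527.3, -461.4, 265.6]
tcp_rot: [3.14, 0.002, 1.36]
ft_force: [1.3, -0.5, -0.0]
opening: 0.712
grip_force: 0.0
```

View pics/b3.png

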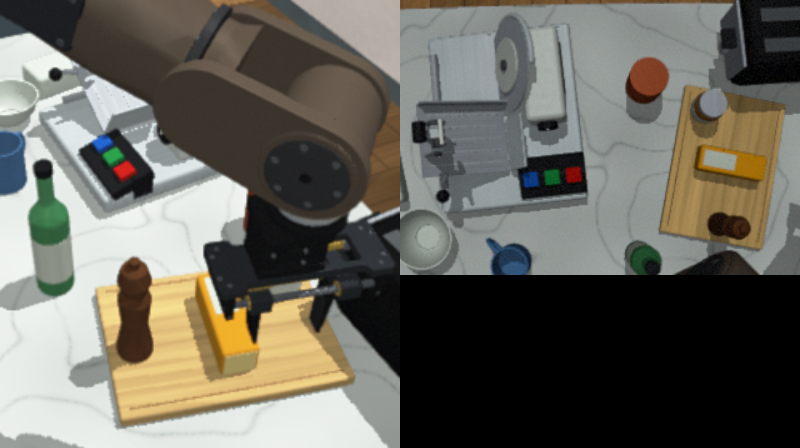

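The cheese lies flat with its label up, at top-view zoom (732,162). It is wholly on the board, between the jar (711,105) and the mill (730,226). The clamp is open at (425,130) and the keys are up.

```bash
python3 -c "
from cell import env
print(env.job_done())"
```

```text
the job is handed in; nothing more can be done
None
```

The job is handed in, with no verdict returned: I pressed the stop key, then the lock key, opened the clamp so it stands by itself, and laid the cheese flat and label up on the clear part of the board, and the last pictures show nothing else moved.

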